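# Seat the beech paddle against the sprung plunger of the drilling jig and hold it

### The job

Lift the pale beech paddle up and off its peg, lower it foot first and upright into the nest of the blue drilling jig, and press it firmly, without ramming it, down against the red sprung plunger until it sits fully home on the steel stops. Finish while still holding it in the gripper and pressing it home, ready to be drilled: do not let go. Leave the dark walnut paddle and everything else on the table where it is.

Things in the scene. Friction and masses are not known exactly. Their poses are not given: they have to be found in the camera images.
- beech: the pale beech paddle, 160 tall, 60 wide (its y), 20 thick (its x): square foot, round top (radius 30), 30 mm round hanging hole centred 85 above the foot. Hangs upright by the hole on a peg, foot 30 above the table, thickness along the peg. 0.11 to 0.23 kg. Origin: centre of the underside of the foot; z up
- beech_grip (a point): point in the middle of the beech paddle's round top, 141 above its foot and 19 below its top, a good place to pinch it across its 20 mm thickness from above; axes as the paddle's
- walnut: the dark walnut paddle, same shape and size, hanging on the other stand; to be left hanging
- stand_a: the stand that carries the beech paddle: base 100 x 90 x 12 fixed to the table, a post at local x = +40 and a level peg 8 thick running from it to local -x, its tip at x = -33 turned up to 140 above the table, the highest point. Origin: on the table under the hanging place; z up, the peg points to -x
- stand_b: the stand that carries the walnut paddle: made as stand_a
- jig: blue drilling jig fixed to the table: base 130 (x) x 120 (y) x 36 high, with aluminium guides round an open-topped nest for the paddle's foot, and a dark block with two brass bushings on its -x side, up to 66 high. Nothing on it is higher than 100. Origin: centre of its underside, on the table; z up
- jig_mouth (a point): centre of the nest's mouth, 97 above the table. The nest below is 26 (jig x) by 68 (jig y) wide, so the paddle goes in with its thickness along the jig's x, either way round; the mouth flares at 45 degrees by 11 more on each side between 86 and 97 above the table
- jig_nest (a point): centre of the nest at the height of the stops' top faces, 46 above the table; when the paddle is home the origin of its foot is here. Axes as the jig's
- stops: the two steel stop pads in the nest, each 20 x 14, centred 21 either side of the plunger along the jig's y, tops 46 above the table; origin between them, 36 above the table
- plunger (a joint): metres by which the red round plunger (12 across, middle of the nest) is pressed down: 0 = fully out, tip 60 above the table; 0.014 = level with the stops, paddle home. It takes 5 N to start it and 10.6 N at 0.014 (400 N/m); the paddle's weight alone does not press it. The stops give up to 1 mm under load
- stand_a_peg (a point): top of stand_a's peg at the hanging place, 130 above the table; the tip rises 10 higher, and the hole gives the paddle 22 of upward play on the peg, so raise it about 16 to slide it off over the tip towards local -x
- mallet: loose wooden mallet lying flat, about 240 long; origin under its middle
- glue: loose glue bottle with an orange cap, 56 across, 150 tall; origin at the centre of its underside
- hoop: loose flat pale wooden ring, 90 across, 20 high; origin at the centre of its underside
- chisel: loose chisel with a wooden handle lying flat, about 160 long; origin under its middle
- crown: loose domed wooden hat-crown block, 100 across, 74 tall; origin at the centre of its underside
- cup: loose blue cup, 72 across, 85 tall; origin at the centre of its underside
Not all that is in view belongs to the job. What is shaped like the beech but orange or pink is not meant. Of the things that look like the jig, take the one that is farthest from the robot's base at the start.

How it is judged (in metres and radians):
On the way:
1. the beech paddle is held in the gripper, off its peg and clear of its stand (distance between beech and stand_a above 0.07 m and contact force between beech and stand_a below 0.1 N and height (world z) of beech above 0.035 m and contact force between the fingers and beech above 1 N), for 0.2 s.
At the end, for the whole second after the job is handed in: The gripper still holds the beech paddle (over 2 N) and presses it onto the jig's stops with 2 to 40 N: foot within 3 mm of the stops' height and 8 mm of the nest's centre, upright within 0.08 rad, plunger pressed in at least 11.5 mm, at rest; the walnut paddle still hangs (contact force between beech and stops between 2 and 40 N and value of joint plunger above 0.0115 m and horizontal distance between beech and jig_nest below 0.008 m and z of beech in the frame of jig_nest below 0.003 m and angle between beech's own z axis and vertical below 0.08 rad and contact force between the fingers and beech above 2 N and linear speed of beech below 0.02 m/s and angle between walnut's own z axis and vertical below 0.3 rad); the arm keeps its last pose, push and grip.
It fails at once if the beech paddle is rammed onto the stops (over 60 N) (contact force between beech and stops above 60 N).
It fails at once if the walnut paddle or another bystander is moved by more than 40 mm (distance of any of walnut, mallet, glue, hoop, chisel, crown, cup from where it was at the start of the episode above 0.04 m).
It fails at once if the walnut paddle falls off its peg (height (world z) of walnut below 0.02 m).
It also fails if it takes over 64 s, if anything falls off the work surface, if the arm or the gripper's body presses on something with over 40 N, if the wrist force passes 120 N, or if a joint passes its speed limit or range.

### The arm

A 6-joint arm with a two-finger parallel gripper is mounted at the origin on the work surface. World frame = base frame: x ahead of the robot, y to its left, z up, the work surface at z = 0. Lengths are in mm, angles in rad, forces in N, time in s.
With the tool pointing down it reaches from about 300 to 775 mm from the base axis. Payload 14.6 kg.
Tool frame: the origin (TCP) lies between the finger pads; the fingertips stand manip.tip_reach ahead of it and the grasp point (between the pads) lies 5 mm behind it (manip.tip_reach is the distance from the TCP to the fingertips, in mm); z points along the fingers, y is the line along which they close (so a half turn about z gives the same grasp; the last joint's range is limited). The gripper opens to 94 mm and grips with 3 to 60 N. Pads are 16 mm wide; open, the fingers measure 119 mm over their backs; the gripper's body (75 mm by 177 mm) begins 78 mm behind the grasp point.
Start: joints at [-1.318, 0.3, 1.521, -0, 1.321, -0.067], TCP at [172.9, -522.106, 219.446] pointing down, gripper open.
Joint ranges: [-3.03, 3.03], [-0.79, 2.21], [0.23, 2.52], [-1.04, 4.18], [0, 3.07], [-2.55, 2.55]. Speed limits (rad/s): [2.22, 2.22, 2.57, 3.14, 3.14, 3.14].

### API

Orientations are given as [roll, pitch, yaw] about the fixed x, y, z axes, in that order (R = Rz(yaw) Ry(pitch) Rx(roll)).
In Python, from cell import manip gives the robot as it stands. The module is installed in compiled form; this text tells all that it offers.
- The arm moves only by the shell command python3 -m creep 'ROWS' [FORCE]. ROWS is JSON, a list of rows, each a list of 3 entries, a list of its own where there are three numbers: the opening, from -1 (shut) to 1 (fully open), then the shift along the tool's x, y, z in cm, then the turn about the tool's z in units of 5 degrees (1.0 is 5 degrees). In form: [[grip, [tx, ty, tz], roll], ...]. A call has 1 to 12 rows; each row is the pose to reach, as a shift and turn from the pose commanded when the call began, along the tool's axes at that moment; what a row does not reach only later rows make up. A row lasts 1/10 s, in which the tool goes at most 50 mm and 8.59 degrees, less where a joint would pass 70% of its speed; a pose out of reach is approached as far as the arm can. A call with a gripper value outside its range is refused whole. The fingers move at their own pace and stop on an object; FORCE is the grip in N (left out, the last holds). Time passes only in rows, so rows that repeat a pose let the fingers close. It gives the time, the measured TCP pose, the force, the opening and the grip force at its end, in the units of the state.
- manip.read_state(): the state, without advancing time (a new reading comes with each control period).
- manip.camera(name): name is "scene" or "top" or "wrist"; returns the picture (384x512x3 uint8, red, green, blue); there is no depth.
- manip.camera_params(name): a dict with "fovy" (degrees; the focal length in pixels is half the picture's height over the tangent of half this angle, whatever the lens; pixels are square), "cx", "cy" (the principal point, pixels), "origin" and "attitude" of the camera in the world. Camera axes: x right, y down, z forward; pixel columns grow to the right and rows downward; lengths in mm; the calibration is good to about 2 mm. A picture is of the moment at which its call begins: read the wrist's pose just before it. camera_params takes no time and is no camera call; for the wrist camera it gives the pose at the moment of the call.
- manip.sign_off(): hands the job in; it is judged then, once.
The state is a dict: "clock": time; "joints": joint angles; "qd": joint speeds; "effort": joint torques, N m; "eef_pos": TCP position; "eef_rot": TCP orientation; "wrist_force": force on the tool from outside, world axes, zero at the start; "moment": the same for the moment, N m; "finger_gap": finger opening in mm; "finger_force": force on a finger pad.
Only numpy, scipy, OpenCV 4.12 (cv2) and the standard library are available. Lean on these libraries where they do the work, as an engineer would, in place of code of your own. Each camera call takes 0.05 s, during which the arm holds its last target. There are 200 camera calls.

## Working session

There is one attempt and no reset: what is moved stays moved. The work goes in short steps, Python scripts to look and compute and a shell command to move; the robot and the scene stay as the last step left them, time stands still between calls to the robot, and variables do not carry over. Pictures are saved under pics/ and viewed, at most 10 in all, crops included, and the job is handed in when it is done.

```bash
mkdir -p pics
python3 - <<'E'
from cell import manip
import cv2,numpy as np
for n in ["scene","top"]:
    p=manip.camera_params(n);print(n,p)
    cv2.imwrite(f"pics/{n}0.png",manip.camera(n)[:,:,::-1])
print(manip.tip_reach,manip.read_state())
E
```

```text
scene {'fovy': 56.957638921918694, 'cx': 253.80765055600708, 'cy': 185.11589750361637, 'origin': array([982.79405277, 393.36825402, 800.35402902]), 'attitude': array([-2.3834525 , -0.00735597,  2.25164952])}
top {'fovy': 46.09626433486859, 'cx': 258.1923603570483, 'cy': 194.49772145927562, 'origin': array([ 407.85226209,   -2.08120639, 1321.39571738]), 'attitude': array([-3.08067720e+00, -6.27524641e-04, -1.56938577e+00])}
14.0 {'clock': 0.1, 'joints': array([-1.31759356e+00,  3.00436918e-01,  1.52151445e+00, -3.12888229e-05,
        1.32064987e+00, -6.66261472e-02]), 'qd': array([-2.68131018e-03, -8.68919206e-05, -1.55624062e-03, -2.36252458e-03,
       -1.18427209e-03,  6.32156702e-04]), 'effort': array([ 1.45863974e-03, -5.32645297e+01, -3.53284049e+01,  7.09672272e-02,
        2.34700588e-02, -7.07731533e-05]), 'eef_pos': array([ 172.84635645, -521.91564726,  218.93324431]), 'eef_rot': array([-3.14058429e+00, -3.69087018e-05,  3.19836660e-01]), 'wrist_force': array([ 0.78856117,  1.15385567, -0.30456382]), 'moment': array([-0.03662988,  0.01171482,  0.02691207]), 'finger_force': 0.0, 'finger_gap': 94.09594881021519}
```

View pics/scene0.png

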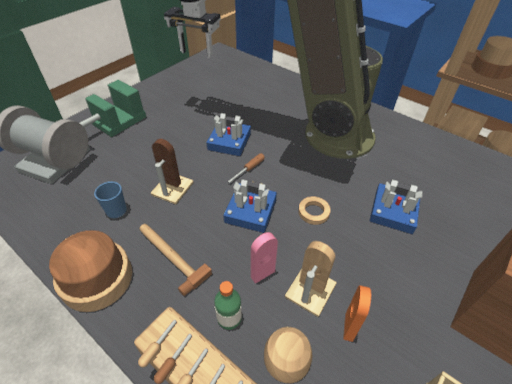

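View pics/top0.png

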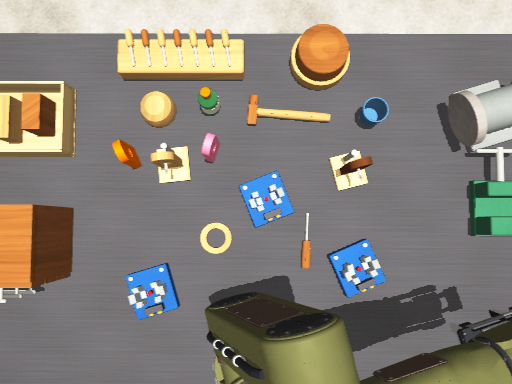

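```bash
cat > h.py <<'E'
from cell import manip
import cv2,numpy as np
from scipy.spatial.transform import Rotation as R
def ray(n,uv,p=None):
    p=p or manip.camera_params(n); f=192/np.tan(np.radians(p["fovy"]/2))
    uv=np.atleast_2d(uv).astype(float)
    d=np.c_[(uv[:,0]-p["cx"])/f,(uv[:,1]-p["cy"])/f,np.ones(len(uv))]
    return np.array(p["origin"]),d@R.from_euler("xyz",p["attitude"]).as_matrix().T
def plane(n,uv,z,p=None):
    o,d=ray(n,uv,p); return o+d*((z-o[2])/d[:,2])[:,None]
def proj(n,P,p=None):
    p=p or manip.camera_params(n); f=192/np.tan(np.radians(p["fovy"]/2))
    q=(np.atleast_2d(P)-p["origin"])@R.from_euler("xyz",p["attitude"]).as_matrix()
    return q[:,:2]/q[:,2:]*f+[p["cx"],p["cy"]]
E
python3 - <<'E'
from h import *
t=cv2.imread("pics/top0.png");s=cv2.imread("pics/scene0.png")
h=cv2.cvtColor(t,cv2.COLOR_BGR2HSV)
m=cv2.inRange(h,(105,150,60),(125,255,255)); m=cv2.morphologyEx(m,cv2.MORPH_CLOSE,np.ones((9,9)))
for c in cv2.findContours(m,0,2)[0]:
    if cv2.contourArea(c)<500: continue
    r=cv2.minAreaRect(c); b=plane("top",cv2.boxPoints(r),36)
    print(r,b.mean(0).round(1),np.linalg.norm(b.mean(0)[:2]).round(),np.linalg.norm(b-np.roll(b,1,0),axis=1).round(1),np.degrees(np.arctan2(*(b[1]-b[0])[[1,0]])).round(1))
m=cv2.inRange(h,(12,40,150),(32,150,255))
for c in cv2.findContours(m,0,2)[0]:
    if cv2.contourArea(c)<200: continue
    r=cv2.minAreaRect(c);b=plane("top",cv2.boxPoints(r),12);print("st",r,b.mean(0).round(1),np.linalg.norm(b-np.roll(b,1,0),axis=1).round(1),b[:,:2].round().tolist())
cr=lambda i,x,y,k=50:cv2.resize(i[y-k:y+k,x-k:x+k],(400,300) if 0 else (300,300),interpolation=cv2.INTER_CUBIC)
o=np.vstack([np.hstack([cr(t,170,160,35),cr(t,266,198,35)]),np.hstack([cr(s,315,275,45),cr(s,251,203,35)])])
cv2.imwrite("pics/c0.png",o)
E
```

```text
((152.0849151611328, 291.047119140625), (46.56522750854492, 44.09273147583008), 74.05460357666016) [213.6 295.7  36. ] 365.0 [130.2 124.  130.4 123.2] -74.0
((356.55157470703125, 267.365966796875), (47.213600158691406, 42.74607849121094), 66.03750610351562) [ 280.5 -281.    36. ] 397.0 [131.8 121.6 132.1 120.9] -66.2
((265.82757568359375, 198.56895446777344), (45.123966217041016, 41.96714782714844), 68.19859313964844) [474.8 -24.6  36. ] 475.0 [128.7 120.1 128.9 119.4] -68.0
st ((312.3692321777344, 363.3537902832031), (50.34312057495117, 43.326656341552734), 74.74488067626953) [   7.3 -157.4   12. ] [140.  123.6 140.2 122.8] [[59.0, -79.0], [91.0, -199.0], [-44.0, -235.0], [-76.0, -117.0]]
st ((215.5, 237.5), (31.0, 31.0), 90.0) [363.1 120.4  12. ] [89.2 89.8 89.2 89.4] [[408.0, 166.0], [408.0, 76.0], [319.0, 75.0], [318.0, 165.0]]
st ((344.86517333984375, 170.86932373046875), (34.07588577270508, 24.284706115722656), 75.0685806274414) [ 557.2 -255.5   12. ] [99.5 71.2 99.6 70.9] [[596.0, -209.0], [615.0, -278.0], [518.0, -302.0], [500.0, -234.0]]
st ((169.89634704589844, 164.56707763
[... 408 characters left out ...]
), (33.0, 33.0), 90.0) [743.7 296.7  12. ] [98.4 97.3 98.4 96.8] [[793.0, 346.0], [793.0, 249.0], [695.0, 248.0], [694.0, 344.0]]
st ((31.499996185302734, 115.99998474121094), (62.99999237060547, 69.99998474121094), -0.0) [718.2 663.4  12. ] [184.1 208.3 185.9 208.3] [[614.0, 752.0], [822.0, 760.0], [822.0, 574.0], [614.0, 568.0]]
st ((317.6904296875, 60.90925979614258), (59.43507766723633, 46.611610412597656), 27.645973205566406) [ 884.5 -178.3   12. ] [175.6 140.9 176.7 140.4] [[863.0, -68.0], [989.0, -133.0], [905.0, -289.0], [781.0, -223.0]]
st ((180.0, 51.0), (44.0, 126.0), 90.0) [913.7 229.6  12. ] [133.3 374.6 133.3 372.3] [[980.0, 418.0], [981.0, 43.0], [847.0, 43.0], [847.0, 415.0]]
```

View pics/c0.png

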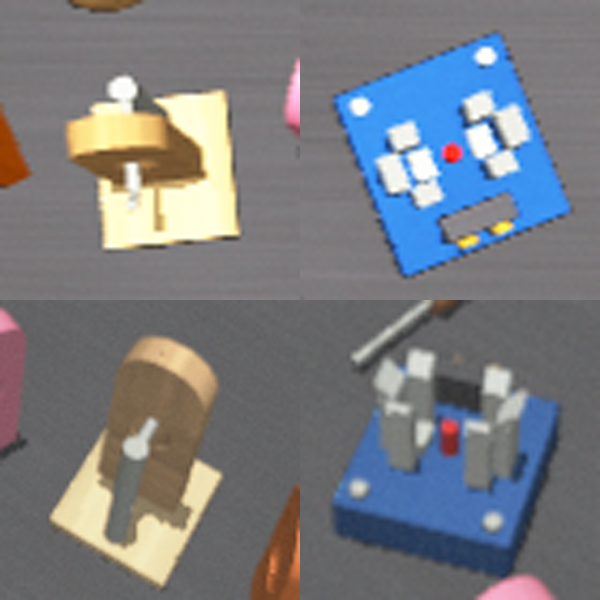

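```bash
python3 - <<'E'
from h import *
k=lambda x,y:(x*70/300+135,y*70/300+125)
b=plane("top",[k(238,238),k(103,250),k(225,92)],12)
print(b.round(1)); c=(b[1]+b[2])/2; print("base centre",c.round(1)); d=b[2]-b[0];print(np.degrees(np.arctan2(d[1],d[0])),np.linalg.norm(d),np.linalg.norm(b[1]-b[0]))
print("beech top",plane("top",[k(118,130)],186).round(1), "peg tip",plane("top",[k(131,203)],140).round(1), "post top", plane("top",[k(123,88)],135).round(1))
pl=plane("top",[(265.8+0,198.6),(135+266-35-101+0,0)],36)
print("plunger",plane("top",[(231+(452-300)*70/300,163+153*70/300)],60).round(1))
E
python3 -m creep '[[1,[0,0,-8],0],[1,[0,0,-8],0]]'
```

```text
[[528.2 194.3  12. ]
 [519.9 285.9  12. ]
 [628.2 204.2  12. ]]
base centre [574.  245.1  12. ]
5.668113356701363 100.51920534599016 91.97719756698473
beech top [[576.2 239.8 186. ]] peg tip [[537.9 241.  140. ]] post top [[609.9 248.  135. ]]
plunger [[473.  -25.9  60. ]]
clock: 0.3
eef_pos: [172.9, -522.1, 301.7]
eef_rot: [3.141, 0.0, 0.32]
wrist_force: [-0.8, 0.1, 0.8]
finger_gap: 94.0
finger_force: 0.0
```

```bash
python3 -m creep '[[1,[10,-10,0],0],[1,[20,-20,0],0],[1,[30.4,-30.2,0],0],[1,[30.4,-30.2,0],0],[1,[30.4,-30.2,0],0],[1,[30.4,-30.2,0],0],[1,[30.4,-30.2,0],0],[1,[30.4,-30.2,0],0],[1,[30.4,-30.2,0],0],[1,[30.4,-30.2,0],0]]' && python3 -m creep '[[1,[30.4,-30.2,0],-15.2],[1,[30.4,-30.2,0],-15.2],[1,[30.4,-30.2,0],-15.2],[1,[30.4,-30.2,0],-15.2],[1,[30.4,-30.2,0],-15.2],[1,[30.4,-30.2,0],-15.2],[1,[30.4,-30.2,0],-15.2],[1,[30.4,-30.2,0],-15.2],[1,[30.4,-30.2,0],-15.2],[1,[30.4,-30.2,0],-15.2],[1,[30.4,-30.2,0],-15.2],[1,[30.4,-30.2,0],-15.2]]'
python3 - <<'E'
from h import *
print(manip.camera_params("wrist"))
cv2.imwrite("pics/w1.png",manip.camera("wrist")[:,:,::-1])
E
```

```text
clock: 1.3
eef_pos: [367.4, -137.4, 299.4]
eef_rot: [-3.141, -0.0, 0.324]
wrist_force: [0.6, -0.8, 0.2]
finger_gap: 93.9
finger_force: 0.0
clock: 2.5
eef_pos: [560.2, 241.0, 299.5]
eef_rot: [-3.142, 0.0, 1.644]
wrist_force: [-0.3, 0.1, -0.4]
finger_gap: 94.0
finger_force: 0.0
{'fovy': 62.52332065571044, 'cx': 254.44455612013226, 'cy': 194.38471408682292, 'origin': array([554.48389439, 317.06289344, 465.59725392]), 'attitude': array([2.87434775e+00, 9.97740740e-04, 7.25959030e-02])}
```

View pics/w1.png

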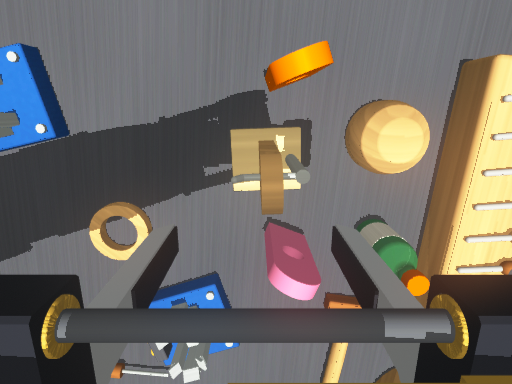

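Run:
```python
from h import *
w=cv2.imread("pics/w1.png");h=cv2.cvtColor(w,cv2.COLOR_BGR2HSV)
print(h[205,262:280:4].tolist(),h[150,240:300:6].tolist())
for r in range(140,218,6):
    print(r,h[r,250:292:2,2].tolist())
c=cv2.resize(w[110:230,215:325],(700,600)[::1] if 0 else (550,600),interpolation=cv2.INTER_CUBIC);cv2.imwrite("pics/w1c.png",c)
p=manip.camera_params("wrist")
for y in (240,245):
  for P in ([574,y,190],[574,y+30,160],[574,y-30,160]): print(P,proj("wrist",P,p).round(1))
```

```text
[[16, 133, 157], [17, 132, 156], [17, 135, 157], [17, 133, 157], [17, 135, 157]] [[20, 112, 186], [20, 113, 188], [21, 113, 187], [19, 119, 170], [17, 138, 142], [17, 137, 143], [17, 138, 140], [28, 60, 254], [20, 112, 187], [20, 113, 187]]
140 [190, 191, 193, 193, 188, 172, 171, 158, 157, 157, 157, 143, 196, 255, 255, 255, 255, 197, 197, 198, 198]
146 [195, 195, 195, 195, 172, 125, 126, 126, 126, 126, 126, 125, 125, 159, 255, 255, 255, 190, 191, 191, 190]
152 [188, 188, 188, 188, 185, 130, 132, 132, 142, 140, 138, 137, 132, 129, 132, 185, 187, 187, 187, 187, 187]
158 [192, 193, 192, 193, 190, 152, 162, 162, 163, 164, 164, 164, 164, 164, 164, 165, 193, 191, 104, 108, 109]
164 [194, 194, 193, 193, 190, 147, 172, 172, 173, 172, 172, 172, 172, 172, 172, 172, 184, 192, 188, 101, 105]
170 [196, 197, 197, 197, 195, 143, 177, 178, 178, 178, 178, 177, 178, 178, 178, 178, 195, 255, 255, 255, 235]
176 [149, 149, 149, 151, 152, 137, 173, 173, 174, 174, 173, 174, 173, 173, 174, 173, 173, 159, 159, 157, 250]
182 [255, 255, 255, 254, 254, 120, 180, 180, 180, 181, 181, 182, 181, 183, 183, 183, 188, 254, 254, 254, 254]
188 [253, 253, 253, 253, 253, 167, 193, 193, 193, 194, 193, 193, 192, 191, 192, 192, 192, 252, 252, 252, 251]
194 [125, 124, 126, 125, 128, 121, 170, 169, 170, 168, 168, 168, 169, 169, 168, 168, 168, 129, 125, 125, 125]
200 [125, 124, 124, 125, 127, 125, 161, 161, 160, 160, 161, 160, 161, 160, 160, 160, 160, 127, 125, 124, 125]
206 [126, 123, 123, 124, 124, 124, 156, 156, 157, 157, 156, 155, 154, 155, 155, 154, 154, 124, 127, 124, 123]
212 [126, 123, 123, 126, 121, 123, 135, 134, 136, 137, 136, 136, 138, 136, 137, 137, 136, 123, 123, 123, 123]
[574, 240, 190] [[270.  197.4]]
[574, 270, 160] [[271.2 159.4]]
[574, 210, 160] [[266.1 217.5]]
[574, 245, 190] [[270.5 192. ]]
[574, 275, 160] [[271.7 154.3]]
[574, 215, 160] [[266.5 212.9]]
```

View pics/w1c.png

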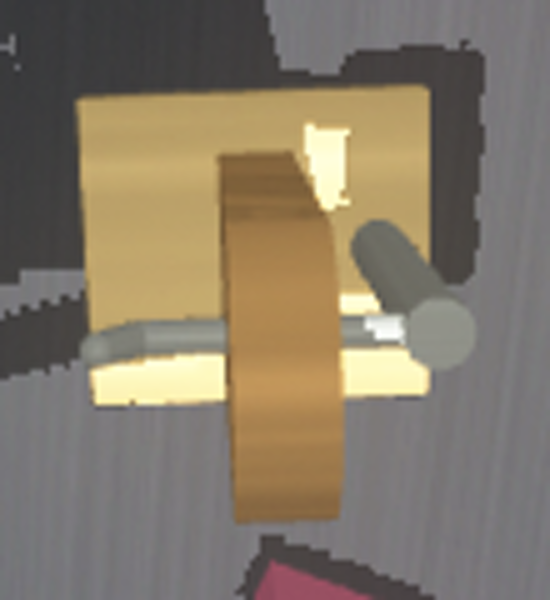

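```bash
python3 -m creep '[[1,[0.1,1.6,5],-0.28],[1,[0.1,1.6,8],-0.28],[1,[0.1,1.6,8],-0.28],[1,[0.1,1.6,8],-0.28]]'
```

```text
clock: 2.95
eef_pos: [576.3, 244.0, 221.0]
eef_rot: [3.141, -0.0, 1.669]
wrist_force: [-0.2, 0.3, 0.6]
finger_gap: 94.2
finger_force: 0.0
```

```bash
python3 -m creep '[[1,[0,0,3],0],[1,[0,0,5.5],0],[1,[0,0,5.5],0],[-1,[0,0,5.5],0],[-1,[0,0,5.5],0],[-1,[0,0,5.5],0],[-1,[0,0,5.5],0],[-1,[0,0,5.5],0],[-1,[0,0,5.5],0],[-1,[0,0,5.5],0]]' 45; python3 -m creep '[[-1,[0,0,-0.8],0],[-1,[0,0,-1.6],0],[-1,[0,0,-1.6],0],[-1,[0,0,-1.6],0]]'
```

```text
clock: 3.95
eef_pos: [576.1, 244.6, 164.5]
eef_rot: [-3.142, -0.0, 1.671]
wrist_force: [0.1, -0.5, -0.4]
finger_gap: 41.5
finger_force: 0.0
clock: 4.35
eef_pos: [576.7, 244.9, 182.6]
eef_rot: [3.139, -0.001, 1.671]
wrist_force: [-2.5, -0.7, 12.2]
finger_gap: 19.5
finger_force: 45.0
```

```bash
python3 -m creep '[[-1,[0,0,0],0],[-1,[0,0,0],0]]'
python3 - <<'E'
from h import *
p=manip.camera_params("scene"); 
s=manip.camera("scene")[:,:,::-1]; w=manip.camera("wrist")[:,:,::-1]
o=np.hstack([cv2.resize(s[195:345,240:400],(480,450),interpolation=cv2.INTER_CUBIC),cv2.resize(w[100:280,200:328],(320,450),interpolation=cv2.INTER_CUBIC)])
cv2.imwrite("pics/g1.png",o); print(manip.read_state()["wrist_force"])
E
```

```text
clock: 4.55
eef_pos: [576.7, 244.9, 182.6]
eef_rot: [3.138, -0.001, 1.671]
wrist_force: [-2.1, -1.5, 12.4]
finger_gap: 19.7
finger_force: 45.0
[-2.1822441  -1.60239349 12.34641241]
```

View pics/g1.png

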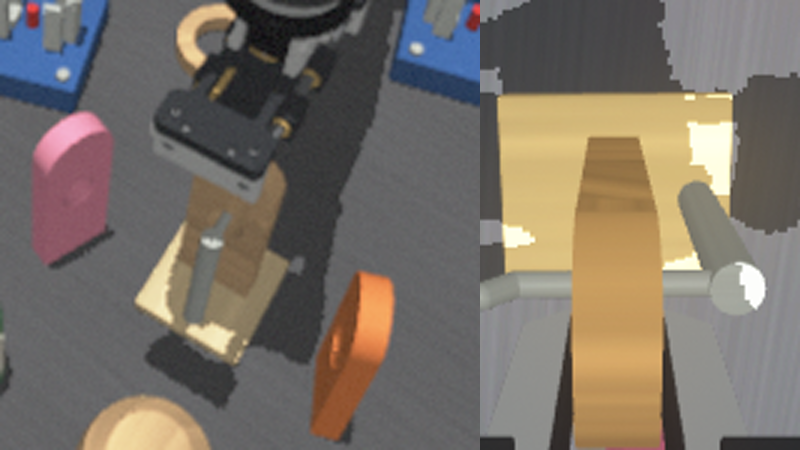

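Run:
```python
from h import *
for n,uv in (("wrist",[(243,154.8),(256,154.8)]),):
    o,d=ray(n,uv)
    print((o+d*((275-o[1])/d[:,1])[:,None]).round(1))
print(manip.camera_params("wrist")["origin"])
# row of far silhouette
print(proj("wrist",[[576,275,46],[576,275,30],[576,215,160],[576,215,176]]).round(1), proj("wrist",[[530,294,12],[620,303,12]]))
```

```text
[[562.2 275.   35.7]
 [575.2 275.   26.6]]
[568.31779058 320.49133943 348.77274391]
[[257.  157.7]
 [256.8 155.4]
 [249.5 273.2]
 [249.2 286.4]] [[214.73521319 130.49319808]
 [301.1931198  130.48379944]]
```

```bash
python3 -m creep '[[0,[0,0,0],0],[0,[0,0,0],0],[0,[0,0,0],0],[0,[0,0,0],0],[0,[0,0,0],0],[0,[0,0,1.6],0],[0,[0,0,1.6],0],[0,[0,0,1.6],0]]'; python3 -m creep '[[-1,[0,0,0],0],[-1,[0,0,0],0],[-1,[0,0,0],0],[-1,[0,0,0],0],[-1,[0,0,0],0],[-1,[0,0,0],0],[-1,[0,0,0],0],[-1,[0,0,0],0],[-1,[0,0,0],0],[-1,[0,0,0],0]]'
```

```text
clock: 5.45
eef_pos: [576.0, 244.6, 164.5]
eef_rot: [-3.141, 0.0, 1.671]
wrist_force: [0.1, -0.5, -0.0]
finger_gap: 47.1
finger_force: 0.0
clock: 6.45
eef_pos: [576.1, 244.6, 164.7]
eef_rot: [3.141, -0.0, 1.671]
wrist_force: [-1.4, -1.2, 4.6]
finger_gap: 19.7
finger_force: 45.0
```

```bash
python3 -m creep '[[-1,[0,0,-0.5],0],[-1,[0,0,-1],0],[-1,[0,0,-1.6],0],[-1,[0,0,-1.6],0],[-1,[0,0,-1.6],0]]'
```

```text
clock: 6.95
eef_pos: [576.1, 244.6, 180.5]
eef_rot: [3.141, -0.0, 1.671]
wrist_force: [-0.1, -0.0, -1.3]
finger_gap: 19.7
finger_force: 45.0
```

```bash
python3 -m creep '[[-1,[0,-1,0],0],[-1,[0,-3,0],0],[-1,[0,-5,0],0],[-1,[0,-8,0],0],[-1,[0,-11,0],0],[-1,[0,-14,0],0],[-1,[0,-14,-4],0],[-1,[0,-14,-8],0],[-1,[0,-14,-8],0],[-1,[0,-14,-8],0]]'
```

```text
clock: 7.95
eef_pos: [436.8, 230.7, 260.5]
eef_rot: [3.141, -0.0, 1.671]
wrist_force: [0.1, -0.2, -3.4]
finger_gap: 19.6
finger_force: 45.0
```

Run:
```python
from h import *
s=manip.camera("scene")[:,:,::-1]; w=manip.camera("wrist")[:,:,::-1]
cv2.imwrite("pics/w2f.png",w)
o=np.hstack([cv2.resize(s[110:310,150:360],(420,400),interpolation=cv2.INTER_CUBIC),cv2.resize(w[100:384,150:400],(352,400),interpolation=cv2.INTER_CUBIC)])
cv2.imwrite("pics/g2.png",o)
# jig refine: fit from blue base in the top image, t0
t=cv2.imread("pics/top0.png")[190-40:240,220:315]
h=cv2.cvtColor(t,cv2.COLOR_BGR2HSV)
m=cv2.inRange(h,(170,130,80),(180,255,255))|cv2.inRange(h,(0,200,80),(5,255,255))
M=cv2.moments(m,True);print(M["m00"],plane("top",[(M["m10"]/M["m00"]+220,M["m01"]/M["m00"]+150)],60))
s0=cv2.imread("pics/scene0.png");hs=cv2.cvtColor(s0,cv2.COLOR_BGR2HSV)
m=(cv2.inRange(hs,(170,130,80),(180,255,255))|cv2.inRange(hs,(0,200,80),(5,255,255)));m[:180]=0;m[220:]=0;m[:,:235]=0;m[:,270:]=0
ys,xs=np.nonzero(m);print(len(ys),xs.mean(),ys.min(),ys.max(),plane("scene",[(xs[ys<=ys.min()+1].mean(),ys.min()+1)],60))
```

```text
12.0 [[473.59576332 -24.63308062  60.        ]]
15 250.4 196 202 [[476.50633693 -22.71549959  60.        ]]
```

View pics/g2.png

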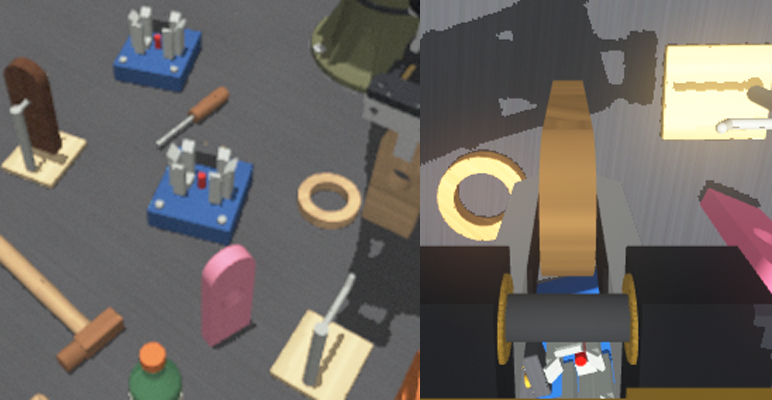

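```bash
python3 -m creep '[[-1,[-2,0.2,0],-0.3],[-1,[-6,0.7,0],-0.8],[-1,[-10,1.2,0],-1.2],[-1,[-14,1.7,0],-1.6],[-1,[-18,2.1,0],-2],[-1,[-22,2.6,0],-2.4],[-1,[-26,3.1,0],-2.8],[-1,[-30,3.6,0],-3.26],[-1,[-34,4.1,0],-3.26],[-1,[-36.3,4.3,0],-3.26],[-1,[-36.3,4.3,0],-3.26],[-1,[-36.3,4.3,0],-3.26]]'
python3 - <<'E'
from h import *
w=manip.camera("wrist")[:,:,::-1];cv2.imwrite("pics/w3f.png",w)
print(manip.camera_params("wrist"))
cv2.imwrite("pics/w3.png",cv2.resize(w,(800,600),interpolation=cv2.INTER_CUBIC))
E
```

```text
clock: 9.25
eef_pos: [515.4, -126.1, 259.1]
eef_rot: [-3.14, -0.002, 1.954]
wrist_force: [0.1, 0.8, -2.4]
finger_gap: 19.9
finger_force: 45.0
{'fovy': 62.52332065571044, 'cx': 254.44455612013226, 'cy': 194.38471408682292, 'origin': array([486.68823532, -55.12481293, 425.68068114]), 'attitude': array([2.87604986e+00, 1.87507220e-03, 3.84309634e-01])}
```

View pics/w3.png

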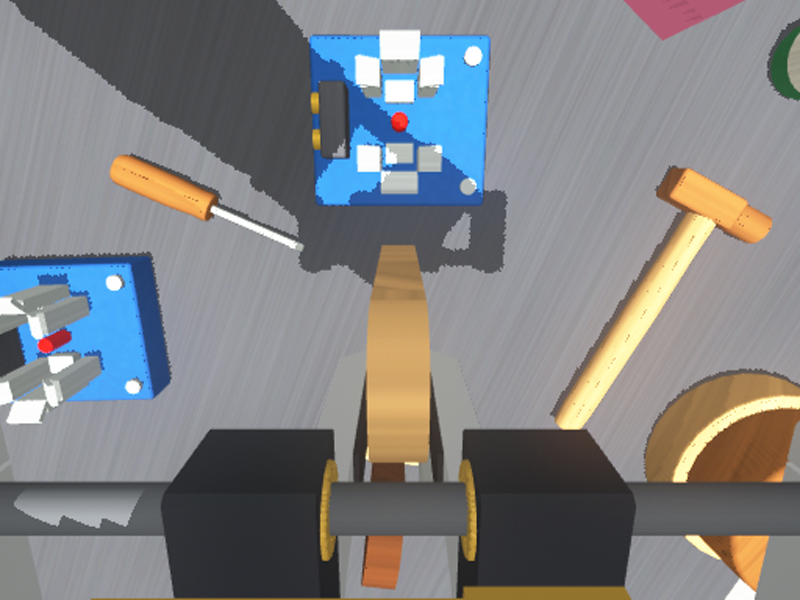

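Run:
```python
from h import *
w=cv2.imread("pics/w3f.png");h=cv2.cvtColor(w,cv2.COLOR_BGR2HSV)
r=cv2.inRange(h,(172,150,120),(180,255,255))|cv2.inRange(h,(0,220,150),(4,255,255));r[100:]=0;r[:50]=0;r[:,:230]=0;r[:,280:]=0
ys,xs=np.nonzero(r);print(len(xs),xs.mean(),ys.mean(),plane("wrist",[(xs.mean(),ys.mean())],60).round(1))
b=cv2.inRange(h,(98,110,60),(125,255,255));b[135:]=0;b[:,:190]=0;b[:,330:]=0
b=cv2.morphologyEx(b,cv2.MORPH_OPEN,np.ones((3,3)))
c=np.vstack([k for k in cv2.findContours(b,0,2)[0] if cv2.contourArea(k)>20]);mr=cv2.minAreaRect(c)
B=plane("wrist",cv2.boxPoints(mr),36);print(mr,B.round(1).tolist(),B.mean(0).round(1),np.linalg.norm(B-np.roll(B,1,0),axis=1).round(1),[np.degrees(np.arctan2(v[1],v[0])).round(1) for v in np.roll(B,-1,0)-B])
# yaw from 4 inner corner points: top & bottom edge lines of the base top, typed from picture
E1=plane("wrist",np.array([(311,35),(490,36),(484.5,204.5),(317,205)])/1.5625,36);print(E1.round(1).tolist(),E1.mean(0).round(1),[np.degrees(np.arctan2(v[1],v[0])).round(1) for v in np.roll(E1,-1,0)-E1],np.linalg.norm(np.roll(E1,-1,0)-E1,axis=1))
# paddle: foot corner & far tangent in tool frame
s=manip.read_state();T=R.from_euler("xyz",s["eef_rot"]).as_matrix();tp=s["eef_pos"];print(tp)
o,d=ray("wrist",np.array([(379.5,245),(415,245),(397,462)])/1.5625)
o=(o-tp)@T;d=d@T
for z in (129.5,134.5,139.5):
    q=o+d[:2]*((z-o[2])/d[:2,2])[:,None];print("foot z",z,q[:,:2].round(1).tolist())
n=np.array([-d[2,2],d[2,0]])/np.hypot(d[2,0],d[2,2])
print("arc",[(cz,[round((-o[2]*n[1]-o[0]*n[0]+cz*n[1]+sg*30)/-n[0],1) for sg in(1,-1)]) for cz in (0,4.5,9)])
```

```text
47 254.4255319148936 79.04255319148936 [[474.5 -26.8  60. ]]
((255.5, 76.5), (109.0, 115.0), 90.0) [[393.0, 7.0, 36.0], [511.6, 54.9, 36.0], [561.6, -53.3, 36.0], [432.5, -105.6, 36.0]] [474.7 -24.2  36. ] [119.3 127.9 119.2 139.3] [np.float64(22.0), np.float64(-65.2), np.float64(-158.0), np.float64(109.3)]
[[394.2, 7.1, 36.0], [512.7, 54.2, 36.0], [558.3, -54.5, 36.0], [438.1, -103.6, 36.0]] [475.8 -24.2  36. ] [np.float64(21.7), np.float64(-67.2), np.float64(-157.8), np.float64(111.6)] [127.46630952 117.90865552 129.81022823 118.99840267]
[ 515.46420529 -125.59441522  259.51384933]
foot z 129.5 [[32.1, -11.5], [32.1, 9.8]]
foot z 134.5 [[31.4, -11.7], [31.4, 10.0]]
foot z 139.5 [[30.6, -11.9], [30.6, 10.2]]
arc [(0, [np.float64(4.1), np.float64(-67.5)]), (4.5, [np.float64(1.2), np.float64(-70.4)]), (9, [np.float64(-1.8), np.float64(-73.4)])]
```

```bash
python3 -m creep '[[-1,[2,0,0],0],[-1,[5,0,0],0],[-1,[8,0.1,0],0],[-1,[10,0.1,0],0],[-1,[10.8,0.1,0],0],[-1,[10.8,0.1,0],0],[-1,[10.8,0.1,0],0],[-1,[10.8,0.1,1],0],[-1,[10.8,0.1,2],0],[-1,[10.8,0.1,3],0],[-1,[10.8,0.1,3.5],0],[-1,[10.8,0.1,3.5],0]]'
python3 - <<'E'
from h import *
t=manip.camera("top")[:,:,::-1];s=manip.camera("scene")[:,:,::-1]
o=np.hstack([cv2.resize(t[140:240,210:310],(400,400),interpolation=cv2.INTER_CUBIC),cv2.resize(s[130:250,190:310],(400,400),interpolation=cv2.INTER_CUBIC)])
cv2.imwrite("pics/g4.png",o)
E
```

```text
clock: 10.5
eef_pos: [475.9, -25.9, 224.4]
eef_rot: [-3.14, -0.001, 1.955]
wrist_force: [-0.1, -0.1, -1.7]
finger_gap: 19.8
finger_force: 45.0
```

View pics/g4.png

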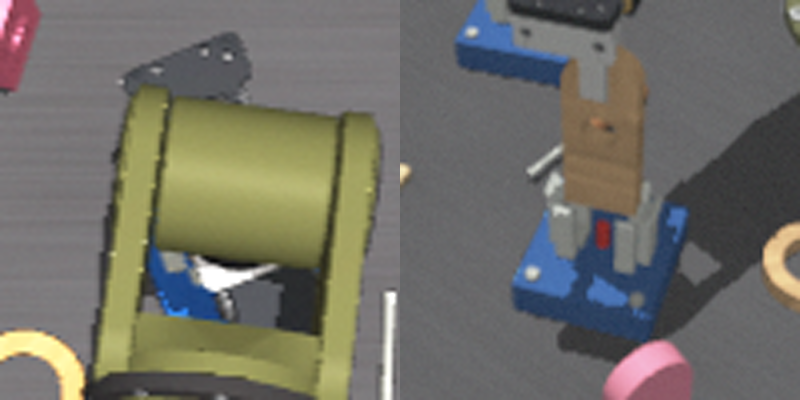

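```bash
python3 -m creep '[[-1,[0,0.0,0.5],0],[-1,[0,0,1],0],[-1,[0,0,1.5],0],[-1,[0,0,2],0],[-1,[0,0,2.4],0],[-1,[0,0,2.4],0],[-1,[0,0,2.4],0]]'
```

```text
clock: 11.3
eef_pos: [476.2, -25.8, 201.5]
eef_rot: [3.142, 0.0, 1.955]
wrist_force: [-0.6, 0.2, -1.1]
finger_gap: 19.9
finger_force: 45.0
```

In the nest, no side force. Continue down to near contact, then onto the plunger in small steps.

```bash
python3 -m creep '[[-1,[0,0,0.3],0],[-1,[0,0,0.6],0],[-1,[0,0,0.9],0],[-1,[0,0,0.9],0]]'; python3 -m creep '[[-1,[0,0,0.2],0],[-1,[0,0,0.4],0],[-1,[0,0,0.6],0],[-1,[0,0,0.6],0],[-1,[0,0,0.6],0]]'
```

```text
clock: 11.7
eef_pos: [476.3, -25.8, 192.5]
eef_rot: [3.141, 0.0, 1.955]
wrist_force: [-2.0, 0.4, 3.5]
finger_gap: 19.7
finger_force: 45.0
clock: 12.2
eef_pos: [476.3, -25.8, 186.7]
eef_rot: [3.141, 0.0, 1.955]
wrist_force: [-0.8, -0.8, 6.6]
finger_gap: 19.8
finger_force: 45.0
```

```bash
python3 -m creep '[[-1,[0,0,0.2],0],[-1,[0,0,0.4],0],[-1,[0,0,0.5],0],[-1,[0,0,0.5],0],[-1,[0,0,0.5],0]]';python3 -m creep '[[-1,[0,0,0.05],0],[-1,[0,0,0.1],0],[-1,[0,0,0.15],0],[-1,[0,0,0.15],0],[-1,[0,0,0.15],0]]'
```

```text
clock: 12.7
eef_pos: [476.3, -25.8, 181.8]
eef_rot: [3.141, 0.0, 1.955]
wrist_force: [-2.7, 0.1, 7.7]
finger_gap: 20.2
finger_force: 45.0
clock: 13.2
eef_pos: [476.4, -25.8, 180.7]
eef_rot: [3.141, 0.001, 1.955]
wrist_force: [-2.9, 0.3, 10.9]
finger_gap: 19.6
finger_force: 45.0
```

```bash
python3 -m creep '[[-1,[0,0,0.05],0],[-1,[0,0,0.1],0],[-1,[0,0,0.15],0],[-1,[0,0,0.15],0],[-1,[0,0,0.15],0],[-1,[0,0,0.15],0]]'
```

```text
clock: 13.8
eef_pos: [476.6, -25.8, 180.6]
eef_rot: [3.14, 0.001, 1.955]
wrist_force: [-7.8, 1.4, 27.4]
finger_gap: 19.4
finger_force: 45.0
```

```bash
python3 -m creep '[[-1,[0,0,0],0],[-1,[0,0,0],0],[-1,[0,0,0],0],[-1,[0,0,0],0],[-1,[0,0,0],0],[-1,[0,0,0],0],[-1,[0,0,0],0],[-1,[0,0,0],0]]'
python3 - <<'E'
from h import *
s=manip.camera("scene")[:,:,::-1]
cv2.imwrite("pics/g5.png",cv2.resize(s[110:290,130:370],(800,600),interpolation=cv2.INTER_CUBIC))
E
```

```text
clock: 14.6
eef_pos: [476.6, -25.9, 180.6]
eef_rot: [3.14, 0.001, 1.955]
wrist_force: [-8.3, 1.0, 28.2]
finger_gap: 19.3
finger_force: 45.0
```

View pics/g5.png

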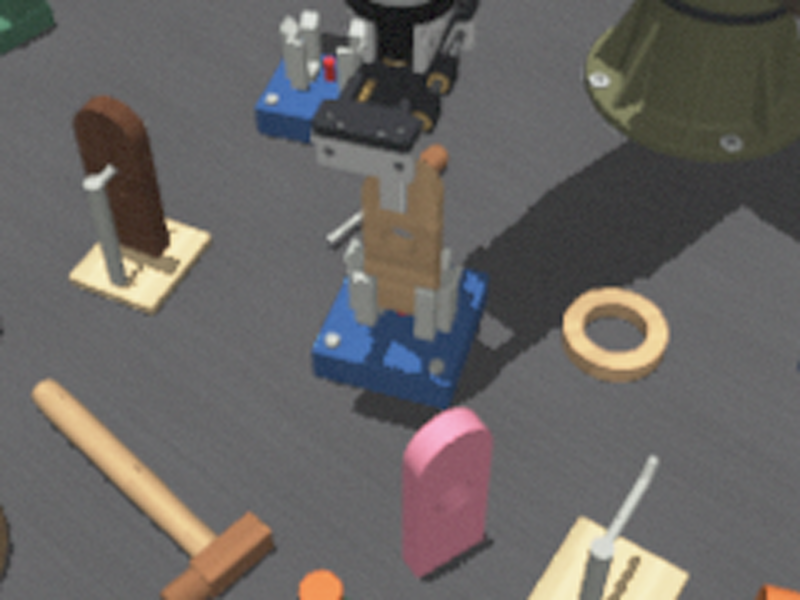

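The paddle stands upright in the nest at (400,240). The plunger is nearly hidden at (400,310) and the walnut paddle still hangs. The force is steady, with about 19 N on the stops, so I'm handing in.

```bash
python3 -c "
from cell import manip
print(manip.sign_off())"
```

```text
the job is handed in; nothing more can be done
None
```

The beech paddle is in the nest of the farthest jig, upright and still gripped, pressed onto the stops with an estimated 19 N (from the wrist force); I handed the job in at about 15 s of robot time, but the hand-in gave no verdict.

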